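# Refit the cover of a bead organiser

### The job

Put the loose cover back on the open bead organiser: with the cover tilted, hook its plain edge (the one farther from the fin) under the organiser's fixed lip, then swing the other end down and press it until the sprung catch snaps back over it and the cover lies flat, fully home. Let go of it, and do not knock away the wire spool, dish, pliers and jar that lie around.

Things in the scene. Friction and masses are not known exactly. Their poses are not given: they have to be found in the camera images.
- organiser: Grey plastic bead organiser fixed to the table, open top, bead compartments, 174 x 130 mm, 54 mm high. Origin: centre of underside, z up; -x end has the fixed lip, +x end the sprung catch. The cover's recess (mm, this frame): end wall face x = -80 to catch x = 75, side rims y = +-59 with tops at z = 46. The cover rests at z = 40, on dividers and on a flat landing ledge from x = -80 to -35.
- lip_edge (a point): Middle of the lip's lower edge, at (-68, 0, 50) mm in the organiser's frame, axes as the organiser's. The lip spans the full width, underside z = 50, top z = 54: the slot under it is 12 mm deep, 10 mm high over the ledge. The cover enters it tilted up to about 15 degrees, not much more; once pushed in to the end wall it can swing down.
- catch_nose (a point): Tip of the catch at rest, at (67, 0, 49.5) mm in the organiser's frame; the point does not move with the catch. The catch is a tongue 40 mm wide with a steep lead-in ramp from there up to x = 73, z = 59.5, and a hook underside at z = 47. A cover hooked under the lip and let go rests its far end on this ramp, tilted about 7 degrees.
- catch (a joint): Travel of the catch in m: 0 at rest, grows to at most 0.010 as the cover, pressed down, pushes it outwards (organiser +x). Spring about 2 N at 0, 4.5 N at 0.010. Pressing the cover down past it takes about 5 to 18 N on the fin.
- cover: Loose frosted white plate 150 x 110 x 5 mm (x, y, z) with an upright grip fin; 0.1 to 0.2 kg. Origin: centre of the underside, z to the fin side. Fin: 10 mm thick (x), 44 mm long (y), centre x = 25, z = 5 to 35 mm. Edge x = -75 goes under the lip, edge x = +75 under the catch. Starts flat on the table, fin up. Seated: axes match the organiser's, origin at (-5 to 0, 0, 40) mm there.
- tongue (a point): Middle of the lower edge of the cover's plain end, at (-75, 0, 0) mm in the cover's frame.
- fin_top (a point): Middle of the top of the fin, at (25, 0, 35) mm in the cover's frame.
- spool: Loose copper wire spool, 52 mm diameter, 30 mm high. Origin: centre of its underside. Leave it.
- dish: Loose white ceramic dish, 72 mm diameter, 28 mm high. Origin: centre of its underside. Leave it.
- pliers: Loose pliers lying flat, about 130 x 50 mm, 12 mm high. Origin: near the middle, on the table. Leave them.
- jar: Loose amber glass jar with a metal lid, 56 mm diameter, 70 mm high. Origin: centre of its underside. Leave it.
Mind the look-alikes: they are no part of the job. Leave any black or yellow look-alike of the cover alone.

How it is judged:
On the way:
1. the cover's plain edge is under the lip, while the cover is still tilted up (x of tongue in the frame of organiser below -0.0715 m and z of tongue in the frame of organiser between 0.035 and 0.048 m and x of fin_top in the frame of organiser above 0 m and angle between cover's own z axis and vertical above 0.04 rad), for 0.1 s.
At the end, for the whole second after the job is handed in: The cover lies flat in the organiser (within 1.4 degrees, within 3 mm of its resting height), its plain edge at least 5 mm under the lip, the catch sprung back over its other end (less than 3.5 mm from rest), at rest (x of tongue in the frame of organiser below -0.073 m and z of each of tongue, cover in the frame of organiser below 0.043 m and z of cover in the frame of organiser above 0.037 m and x of fin_top in the frame of organiser above 0.01 m and angle between cover's own z axis and vertical below 0.025 rad and value of joint catch below 0.0035 m and linear speed of cover below 0.01 m/s); the robot touches nothing.
It fails at once if the spool, dish, pliers or jar is moved by more than 30 mm (distance of any of spool, dish, pliers, jar from where it was at the start of the episode above 0.03 m).
It also fails if it takes over 51 s, if anything falls off the work surface, if the arm or the gripper's body presses on something with over 40 N, if the wrist force passes 120 N, or if a joint passes its speed limit or range.

### The arm

A 6-joint arm with a two-finger parallel gripper is mounted at the origin on the work surface. World frame = base frame: x ahead of the robot, y to its left, z up, the work surface at z = 0. Lengths are in m, angles in rad, forces in N, time in s.
With the tool pointing down it reaches from about 0.375 to 0.975 m from the base axis. Payload 3.8 kg.
Tool frame: the origin (TCP) lies at the very end of the fingers, on their centre line; the grasp point (between the pads) lies 19 mm behind it; z points along the fingers, y is the line along which they close (so a half turn about z gives the same grasp; the last joint's range is limited). The gripper opens to 85 mm and grips with 20 to 120 N. Pads are 22 mm wide; open, the fingers measure 114 mm over their backs; the gripper's body (76 mm by 85 mm) begins 54 mm behind the grasp point. The pads swing forward as they close: fully open they stand 13 mm farther back than shut.
Start: joints at [-1.239, 0.264, 1.604, -0, 1.274, -0.037], TCP at [0.243, -0.63, 0.231] pointing down, gripper open.
Joint ranges: [-2.63, 2.63], [-0.94, 2.18], [0.31, 2.57], [-1.31, 4.45], [0, 2.66], [-2.55, 2.55]. Speed limits (rad/s): [2.57, 2.57, 3.14, 3.14, 3.14, 3.14].

### API

Orientations are given as a rotation vector (axis times angle).
In Python, from workcell import monitor, viewer, job gives the robot as it stands. The module is installed in compiled form; this text tells all that it offers.
- The arm moves only by the tool step_arm, never from a script. Its argument "series" is one flat list of numbers, 4 for each row, row after row: the shift along the tool's x, y, z in m, then the turn about the tool's z in rad. A call has 1 to 8 rows; each row is the pose to reach, as a shift and turn from the pose commanded when the call began, along the tool's axes at that moment; what a row does not reach only later rows make up. A row lasts 1/8 s, in which the tool goes at most 62.5 mm and 10.7 degrees, less where a joint would pass 70% of its speed; a pose out of reach is approached as far as the arm can. A call with a gripper value outside its range is refused whole. "gripper" is the opening, from 0 (shut) to 1 (fully open), set as the call begins (left out, the last holds). The fingers move at their own pace and stop on an object; "newtons" is the grip in N (left out, the last holds). Time passes only in rows, so rows that repeat a pose let the fingers close. It gives the time, the measured TCP pose, the force, the opening and the grip force at its end, in the units of the state.
- monitor.read_state(): the state, without advancing time (a new reading comes with each control period).
- viewer.read_camera(name): name is "side" or "top" or "wrist"; returns a dict with "image" (480x640x3 uint8, red, green, blue), "intrinsics" (3x3 intrinsics, pixels), "T" (4x4, takes a point from camera to world coordinates); the wrist camera has in their place "hand_eye" (4x4, takes a point from camera to tool coordinates, whose origin is the TCP and whose axes are the flange's). Camera axes: x right, y up, looking along -z (the intrinsics and any distortion apply to the point x, -y, -z); pixel columns grow to the right and rows downward; lengths in m; the calibration is good to about 2 mm. The wrist camera is an equidistant fisheye: a pixel r from the principal point sees the ray r / f radians off the axis. A picture is of the moment at which its call begins: read the wrist's pose just before it. There is no depth.
- job.finish_job(): hands the job in; it is judged then, once.
Trained networks look in a picture, given as the dict that the camera call returned (one of the last four; its "shot" number tells which), for a name from the list of things; names that differ only in an ending like _2 or _b are one class to them, and where a whole thing is asked for, a point or a joint stands for the part that bears it (a point fixed in the world has none). Each returns a list of dicts, best first, with "score" (0 to 1); they miss things now and then, are a little off and sometimes report something else, mostly with a low value. They report only what shows in the picture. A call takes as long as a camera call. They do not tell look-alikes from the thing itself.
- viewer.boxes_of(picture, label): "extent" ([centre column, centre row, width, height] in pixels, round what is visible of it).
- viewer.spot_point(picture, label): "point" ([column, row] in pixels: a listed point, or the origin of a listed thing).
The state is a dict: "time": time; "q": joint angles; "joint_vel": joint speeds; "joint_torque": joint torques, N m; "tool_pos": TCP position; "tcp_rot": TCP orientation; "wrist_force": force on the tool from outside, world axes, zero at the start; "torque": the same for the moment, N m; "width": opening from 0.0 (shut) to 1.0 (fully open); "grip_force": force on a finger pad.
Only numpy, scipy, OpenCV 4.12 (cv2) and the standard library are available. Lean on these libraries where they do the work, as an engineer would, in place of code of your own. Each camera call takes 0.05 s, during which the arm holds its last target. There are 200 camera calls.

## Working session

There is one attempt and no reset: what is moved stays moved. The work goes in short steps, Python scripts to look and compute and a tool call to move; the robot and the scene stay as the last step left them, time stands still between calls to the robot, and variables do not carry over. Pictures are saved under pics/ and viewed, at most 10 in all, crops included, and the job is handed in when it is done.

Besides the shell and the picture viewer there is one more tool, called after "Emit:" by a JSON object that holds its "fn" and its "kwargs", one argument or row to a line. step_arm: Moves the arm, as the interface text tells. Its arguments: {"type":"object","properties":{"series":{"type":"array"},"gripper":{"type":"number"},"newtons":{"type":"number"}},"required":["series"]}

```bash
mkdir -p pics; cat > h.py <<'E'
import numpy as np, cv2
from scipy.spatial.transform import Rotation as R
from workcell import monitor, viewer, job
def save(p,n): cv2.imwrite(f'pics/{n}.png',cv2.cvtColor(p['image'],cv2.COLOR_RGB2BGR))
def ray(p,uv):
    K=np.array(p['intrinsics']);T=np.array(p['T'])
    d=np.linalg.inv(K)@np.array([uv[0],uv[1],1.]); d=T[:3,:3]@np.array([d[0],-d[1],-d[2]])
    return T[:3,3],d
def at(p,uv,z):
    o,d=ray(p,uv); return o+d*(z-o[2])/d[2]
def proj(p,X):
    K=np.array(p['intrinsics']);T=np.linalg.inv(np.array(p['T']))
    c=T[:3,:3]@np.array(X)+T[:3,3]; v=K@np.array([c[0],-c[1],-c[2]]); return v[:2]/v[2]
E
python3 - <<'E'
from h import *
np.set_printoptions(precision=3,suppress=True)
s=monitor.read_state(); print(s)
for n in ('top','side'):
    p=viewer.read_camera(n); save(p,n+'0'); print(n,p['T'],p['intrinsics'],[k for k in p])
    for l in ['organiser','lip_edge','catch_nose','cover','tongue','fin_top','spool','dish','pliers','jar']:
        print(l,[(np.round(a['point']),round(a['score'],2)) for a in viewer.spot_point(p,l)][:3],[(np.round(a['extent']),round(a['score'],2)) for a in viewer.boxes_of(p,l)][:3])
E
```

```text
{'time': 0.0, 'q': array([-1.239,  0.265,  1.605, -0.   ,  1.274, -0.037]), 'joint_vel': array([-0.001,  0.002,  0.   ,  0.001,  0.   , -0.001]), 'joint_torque': array([ -0.002, -51.512, -36.731,  -0.   ,   0.013,   0.   ]), 'tool_pos': array([ 0.243, -0.629,  0.23 ]), 'tcp_rot': array([-3.086, -0.576,  0.001]), 'wrist_force': array([0.771, 0.139, 0.003]), 'torque': array([-0.046, -0.017, -0.026]), 'grip_force': 0.0, 'width': 0.9982556779934882}
top [[-0.03   0.995 -0.092  0.456]
 [-1.    -0.031 -0.001  0.013]
 [-0.004  0.092  0.996  1.075]
 [ 0.     0.     0.     1.   ]] [[453.157   0.    323.003]
 [  0.    453.157 233.96 ]
 [  0.      0.      1.   ]] ['image', 'intrinsics', 'T', 'shot']
organiser [(array([422., 230.]), 0.95)] [(array([426., 231.,  60.,  82.]), 0.73)]
lip_edge [(array([427., 261.]), 0.76), (array([241., 260.]), 0.59)] [(array([427., 233.,  59.,  75.]), 0.91)]
catch_nose [(array([427., 198.]), 0.83)] [(array([427., 230.,  66.,  74.]), 0.62)]
cover [(array([244., 259.]), 0.96), (array([204., 345.]), 0.71), (array([252., 172.]), 0.56)] [(array([245., 263.,  53.,  66.])
[... 1638 characters left out ...]
, 0.8)] [(array([390., 360.,  95.,  67.]), 0.96), (array([302., 304.,  78.,  57.]), 0.82), (array([208., 278.,  79.,  62.]), 0.58)]
fin_top [(array([198., 275.]), 0.9), (array([405., 348.]), 0.77), (array([287., 291.]), 0.74)] [(array([210., 277.,  83.,  61.]), 0.67), (array([301., 305.,  79.,  54.]), 0.58), (array([391., 362.,  94.,  67.]), 0.55)]
spool [(array([354., 240.]), 0.88)] [(array([352., 234.,  26.,  22.]), 0.8), (array([301., 303.,  79.,  50.]), 0.57)]
dish [(array([297., 233.]), 0.97)] [(array([299., 229.,  30.,  22.]), 0.64)]
pliers [(array([224., 214.]), 0.68)] [(array([223., 217.,  25.,  34.]), 0.56)]
jar [(array([255., 226.]), 0.91)] [(array([252., 216.,  24.,  34.]), 0.72)]
```

```bash
python3 - <<'E'
import cv2
a=cv2.imread('pics/top0.png')[120:400,150:480]; cv2.imwrite('pics/top0c.png',cv2.resize(a,None,fx=2.1,fy=2.1,interpolation=cv2.INTER_CUBIC))
b=cv2.imread('pics/side0.png')[130:410,150:450]; cv2.imwrite('pics/side0c.png',cv2.resize(b,None,fx=2.1,fy=2.1,interpolation=cv2.INTER_CUBIC))
E
```

```text
(no output)
```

View pics/top0c.png

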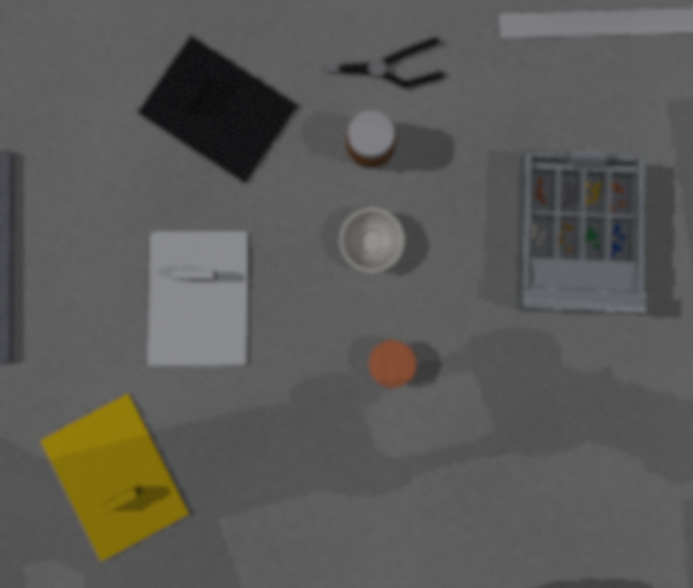

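View pics/side0c.png

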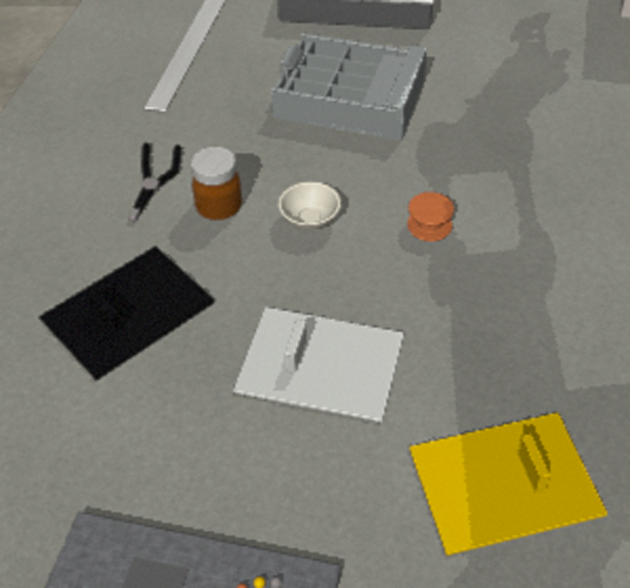

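The candidate covers are white (244,262), black (253,172) and yellow (205,347) in the top image. White fits, since the cover is frosted white and the other two colours are the look-alikes. Its fin is near the up-image (+x) end. The organiser at (426,231) has its lip at the bottom of the image and its catch at the top. Next I'll measure both and enlarge the crops to confirm.

```bash
python3 - <<'E'
from h import *
np.set_printoptions(precision=4,suppress=True)
s=monitor.read_state(); print('tool x axis',R.from_rotvec(s['tcp_rot']).as_matrix())
for n,bx in (('top',(205,215,285,310)),('side',(250,270,350,340))):
    p=viewer.read_camera(n); im=p['image']; x0,y0,x1,y1=bx
    g=im[y0:y1,x0:x1].min(2); t,m=cv2.threshold(g,0,255,cv2.THRESH_OTSU)
    c=max(cv2.findContours(m,cv2.RETR_EXTERNAL,cv2.CHAIN_APPROX_NONE)[0],key=cv2.contourArea)
    W=np.array([at(p,(u[0][0]+x0,u[0][1]+y0),0.005)[:2] for u in cv2.convexHull(c)],np.float32)
    print(n,t,'cover rect',cv2.minAreaRect(W*1000))
    for l,z in (('fin_top',.035),('tongue',0.),('cover',0.),('organiser',0),('lip_edge',.05),('catch_nose',.0495),('spool',0),('dish',0),('pliers',0),('jar',0)):
        for a in viewer.spot_point(p,l)[:3]: print(l,at(p,a['point'],z)[:2],np.round(a['point']))
p=viewer.read_camera('top'); a=p['image'][175:285,380:470]; b=p['image'][215:310,205:285]
r=lambda q:cv2.resize(q,(400,480),interpolation=cv2.INTER_CUBIC)
cv2.imwrite('pics/o1.png',cv2.cvtColor(np.hstack([r(a),r(b)]),cv2.COLOR_RGB2BGR))
p=viewer.read_camera('side'); a=p['image'][140:205,270:360]
cv2.imwrite('pics/o2.png',cv2.cvtColor(cv2.resize(a,None,fx=8,fy=8,interpolation=cv2.INTER_CUBIC),cv2.COLOR_RGB2BGR))
E
```

```text
tool x axis [[ 0.9328  0.3605 -0.0001]
 [ 0.3605 -0.9328  0.    ]
 [-0.     -0.     -1.    ]]
top 114.0 cover rect ((495.7643737792969, 203.47230529785156), (108.44280242919922, 148.5333709716797), 88.27787017822266)
fin_top [0.2842 0.2916] [203. 356.]
fin_top [0.7279 0.199 ] [242. 162.]
fin_top [0.5176 0.2067] [240. 251.]
tongue [0.4186 0.2064] [243. 294.]
tongue [0.3712 0.335 ] [188. 316.]
tongue [0.6707 0.124 ] [276. 188.]
cover [0.4941 0.1975] [246. 262.]
cover [0.3002 0.3009] [203. 347.]
cover [0.7095 0.1901] [248. 173.]
organiser [ 0.5573 -0.2259] [424. 230.]
organiser [ 0.4883 -0.2317] [427. 259.]
organiser [ 0.7473 -0.0249] [336. 154.]
lip_edge [ 0.4809 -0.2196] [427. 262.]
catch_nose [ 0.623  -0.2288] [428. 199.]
spool [ 0.4187 -0.0121] [336. 291.]
dish [0.5465 0.0054] [327. 238.]
pliers [ 0.6259 -0.2431] [429. 201.]
pliers [ 0.7494 -0.0237] [336. 154.]
jar [0.6591 0.0043] [326. 191.]
jar [0.5267 0.2089] [241. 248.]
side 153.0 cover rect ((497.7712097167969, 204.8436279296875), (111.63526916503906, 149.10658264160156), 88.5322265625)
fin_top [0.2806 0.2885] [405. 347.]
fin_top [0.5274 0.1987] [288. 288.]
fin_top [0.73   0.1985] [198. 273.]
tongue [0.3711 0.3332] [352. 368.]
tongue [0.4264 0.1996] [336. 307.]
tongue [0.6678 0.1163] [239. 260.]
cover [0.7156 0.1709] [211. 275.]
cover [0.4977 0.2021] [302. 302.]
cover [0.3085 0.2973] [387. 358.]
organiser [ 0.5585 -0.2381] [317. 174.]
lip_edge [ 0.499  -0.2111] [336. 167.]
lip_edge [0.5248 0.2106] [288. 288.]
catch_nose [ 0.6251 -0.2282] [292. 158.]
spool [ 0.418  -0.0046] [354. 239.]
dish [0.5513 0.0117] [298. 236.]
pliers [ 0.7454 -0.0145] [226. 218.]
pliers [0.422  0.2027] [338. 308.]
jar [ 0.6701 -0.0024] [253. 225.]
```

View pics/o1.png

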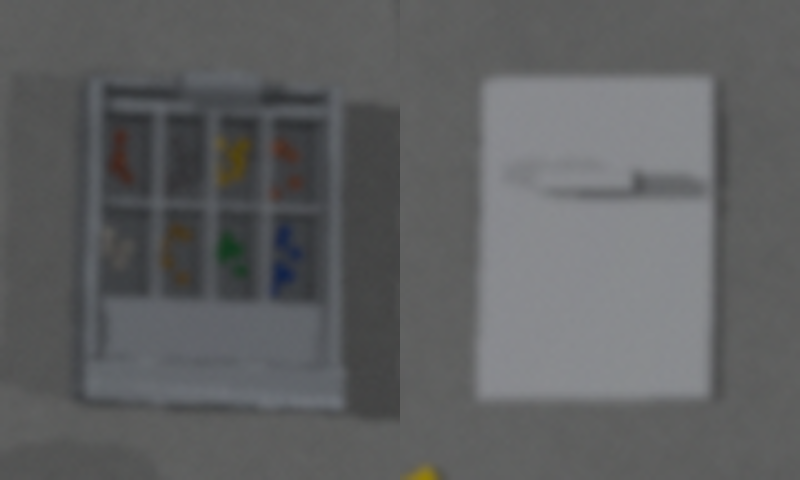

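View pics/o2.png

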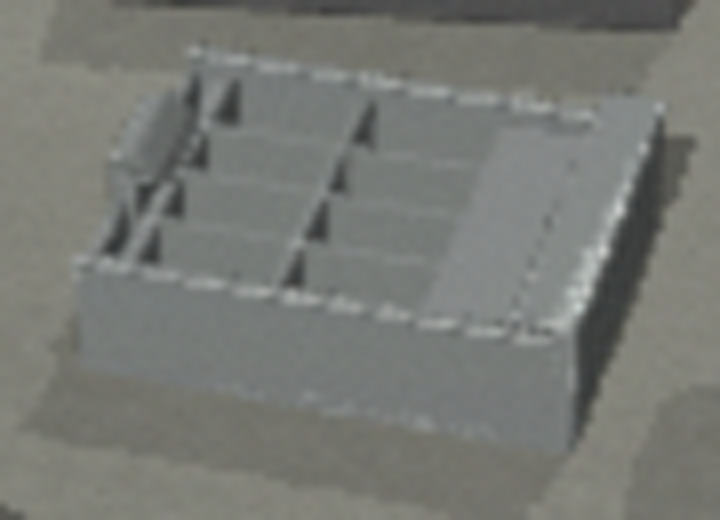

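White cover confirmed: the crop shows the fin at right-panel (590,180), nearer the image-up end. The organiser corners are visible in the side crop: lip top (572,325) and (660,108), rim (78,262) and (195,50). I'll fit the organiser pose from these.

```bash
python3 - <<'E'
from h import *
from scipy.optimize import least_squares
np.set_printoptions(precision=4,suppress=True)
ps={n:viewer.read_camera(n) for n in('side','top')}
S=lambda u,v:(270+u/8,140+v/8); Tq=lambda u,v:(380+u/4.444,175+v/4.364)
obs=[('side',(-87,-65,54),S(660,106)),('side',(-87,65,54),S(574,326)),('side',(87,65,46),S(78,262)),('side',(87,-65,46),S(195,50)),('side',(-87,65,0),S(572,450)),
('top',(-87,65,54),Tq(85,398)),('top',(-87,-65,54),Tq(346,404)),('top',(87,65,46),Tq(86,78)),('top',(87,-65,46),Tq(342,88)),('top',(-68,0,54),Tq(215,362))]
def X(t,o): 
    c,s=np.cos(t[2]),np.sin(t[2]); o=np.array(o)/1000; return [t[0]+c*o[0]-s*o[1],t[1]+s*o[0]+c*o[1],o[2]]
for sel in (('side',),('top',),('side','top')):
    f=lambda t:np.concatenate([proj(ps[n],X(t,o))-uv for n,o,uv in obs if n in sel])
    r=least_squares(f,[.557,-.225,0]); print(sel,r.x[:2],np.degrees(r.x[2]),r.fun.reshape(-1,2).round(1).tolist())
E
```

```text
('side',) [ 0.5549 -0.223 ] -4.132809451137355 [[1.2, -0.8], [0.7, 0.4], [-1.4, -0.3], [-0.9, -1.0], [0.3, 1.0]]
('top',) [ 0.5531 -0.2258] -3.476999410191527 [[0.3, 0.9], [-0.5, 1.2], [0.6, -1.6], [-0.4, -2.2], [0.1, 1.5]]
('side', 'top') [ 0.554  -0.2251] -3.747858889971865 [[1.5, -1.3], [1.4, -0.2], [-0.7, -0.6], [-0.6, -1.3], [1.0, 0.4], [-0.2, 0.4], [-1.0, 1.0], [0.5, -2.1], [-0.5, -2.4], [-0.4, 1.2]]
```

```bash
python3 - <<'E'
from h import *
from scipy.optimize import least_squares
np.set_printoptions(precision=4,suppress=True)
ps={n:viewer.read_camera(n) for n in('side','top')}
S=lambda u,v:(270+u/8,140+v/8); Tq=lambda u,v:(380+u/4.444,175+v/4.364)
obs=[('side',(-87,-65,54),S(660,106)),('side',(-87,65,54),S(574,326)),('side',(999,65,46),S(78,262)),('side',(999,-65,46),S(195,50)),('side',(-87,65,0),S(572,450)),
('top',(-87,65,54),Tq(85,398)),('top',(-87,-65,54),Tq(346,404)),('top',(999,65,46),Tq(86,78)),('top',(999,-65,46),Tq(342,88)),('top',(-68,0,54),Tq(215,362)),
('top',(67,0,49.5),(427.5,198.5)),('side',(67,0,49.5),(292.5,158))]
def X(t,o): 
    o=np.array(o,float); o[0]=t[3]*1000 if o[0]==999 else o[0]
    c,s=np.cos(t[2]),np.sin(t[2]); o=o/1000; return [t[0]+c*o[0]-s*o[1],t[1]+s*o[0]+c*o[1],o[2]]
for sel in (('side',),('top',),('side','top')):
    f=lambda t:np.concatenate([proj(ps[n],X(t,o))-uv for n,o,uv in obs if n in sel])
    r=least_squares(f,[.557,-.225,0,.087],x_scale=[.01,.01,.1,.01]); print(sel,r.x,np.degrees(r.x[2]),r.fun.reshape(-1,2).round(1).tolist())
E
```

```text
('side',) [ 0.557  -0.2231 -0.0649  0.0813] -3.716074135068689 [[0.3, -1.0], [0.1, 0.2], [0.0, 0.1], [0.1, -0.7], [-0.3, 0.7], [-0.2, 0.5]]
('top',) [ 0.5563 -0.2256 -0.0571  0.0794] -3.2702047683301836 [[0.2, -0.4], [-0.5, -0.3], [0.3, 0.4], [-0.7, -0.4], [-0.0, 0.1], [0.7, 0.6]]
('side', 'top') [ 0.5567 -0.225  -0.0599  0.0801] -3.4313241958295206 [[0.4, -1.5], [0.5, -0.4], [0.8, -0.1], [0.6, -0.9], [0.1, 0.2], [-0.1, -0.7], [-0.9, -0.4], [0.1, -0.1], [-0.9, -0.8], [-0.4, -0.1], [0.6, 0.4], [-0.0, 0.2]]
```

Emit:
{"fn": "step_arm", "kwargs": {
  "series": [0.285, -0.345, 0.0, 0, 0.285, -0.345, 0.0, 0, 0.285, -0.345, 0.0, 0, 0.285, -0.345, 0.0, 0, 0.285, -0.345, 0.0, 0, 0.285, -0.345, 0.0, 0, 0.285, -0.345, 0.0, 0, 0.285, -0.345, 0.0, 0],
  "gripper": 1.0,
  "newtons": 20
}}

```text
time: 4.5
tool_pos: [0.3855, -0.202, 0.2315]
tcp_rot: [-3.087, -0.584, -0.002]
wrist_force: [-0.4, -0.9, 0.2]
width: 1.003
grip_force: 0.0
```

Emit:
{"fn": "step_arm", "kwargs": {
  "series": [0.276, -0.331, 0.09, 0.4, 0.276, -0.331, 0.09, 0.4, 0.276, -0.331, 0.09, 0.4, 0.276, -0.331, 0.09, 0.4, 0.276, -0.331, 0.09, 0.4, 0.276, -0.331, 0.09, 0.4, 0.276, -0.331, 0.09, 0.4, 0.276, -0.331, 0.09, 0.4]
}}

```text
time: 5.5
tool_pos: [0.5239, 0.2051, 0.1404]
tcp_rot: [3.141, -0.046, -0.001]
wrist_force: [0.1, -0.0, -0.1]
width: 1.002
grip_force: 0.0
```

```bash
python3 - <<'E'
from h import *
np.set_printoptions(precision=4,suppress=True)
s=monitor.read_state(); print(s['time'],s['tool_pos'],s['q'],s['wrist_force']); M=R.from_rotvec(s['tcp_rot']).as_matrix(); print(M, np.degrees(np.arctan2(M[1,0],M[0,0])))
p=viewer.read_camera('wrist'); save(p,'w1'); print({k:p[k] for k in p if k!='image'})
print(M.T@(np.array([.522,.203,.2])-s['tool_pos']))
E
```

```text
5.5 [0.5239 0.2051 0.1404] [ 0.329   0.128   1.9405 -0.0001  1.0736  1.9289] [ 0.0924 -0.03   -0.0568]
[[ 0.9996 -0.029  -0.0004]
 [-0.029  -0.9996 -0.0003]
 [-0.0004  0.0003 -1.    ]] -1.6627805657936248
{'intrinsics': array([[371.6483,   0.    , 314.2387],
       [  0.    , 371.6483, 241.0098],
       [  0.    ,   0.    ,   1.    ]]), 'hand_eye': array([[-0.0005,  0.9624,  0.2717,  0.0696],
       [ 1.    ,  0.0005,  0.0001,  0.0007],
       [-0.0001,  0.2717, -0.9624, -0.1433],
       [ 0.    ,  0.    ,  0.    ,  1.    ]]), 'shot': 11}
[-0.0018  0.0022 -0.0596]
```

View pics/w1.png

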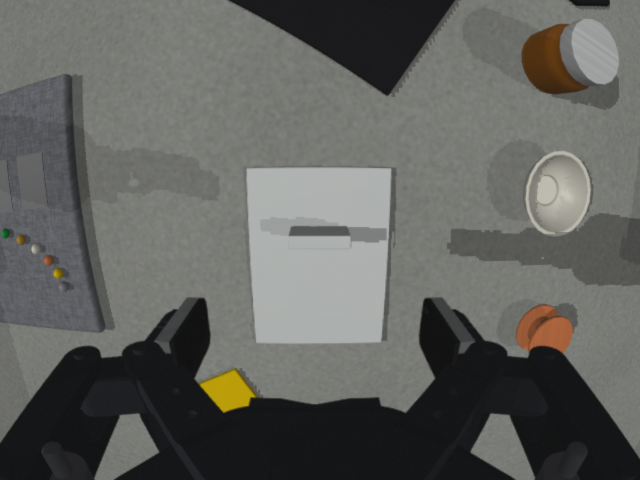

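```bash
cat >> h.py <<'E'
def wat(p,s,uv,z):
    K=p['intrinsics'];H=np.array(p['hand_eye']);q=(np.array(uv)-[K[0,2],K[1,2]]);r=np.hypot(*q);t=r/K[0,0]
    d=np.array([q[0]/r*np.sin(t),-q[1]/r*np.sin(t),-np.cos(t)]); M=R.from_rotvec(s['tcp_rot']).as_matrix()
    o=M@H[:3,3]+s['tool_pos']; d=M@H[:3,:3]@d; return o+d*(z-o[2])/d[2]
E
python3 - <<'E'
from h import *
np.set_printoptions(precision=4,suppress=True)
s=monitor.read_state(); p=viewer.read_camera('wrist')
for uv in ((289,237),(351,237),(351,249),(289,249),(320,243)): print('fin',wat(p,s,uv,.035)[:2])
W=np.array([wat(p,s,uv,.005)[:2] for uv in ((247,168),(391,168),(382,343),(257,343))],np.float32); print(W, cv2.minAreaRect(W*1000))
E
```

```text
fin [0.527  0.2229]
fin [0.5258 0.1799]
fin [0.5171 0.18  ]
fin [0.5184 0.2234]
fin [0.5221 0.2016]
[[0.5739 0.2548]
 [0.5708 0.146 ]
 [0.4204 0.1491]
 [0.4239 0.2587]] ((497.1273193359375, 201.96815490722656), (109.61158752441406, 150.75955200195312), 88.52832794189453)
```

Emit:
{"fn": "step_arm", "kwargs": {
  "series": [-0.002, 0.0035, 0.06, 0, -0.002, 0.0035, 0.11, 0, -0.002, 0.0035, 0.126, 0, -0.002, 0.0035, 0.126, 0, -0.002, 0.0035, 0.126, 0]
}}

```text
time: 6.22
tool_pos: [0.5231, 0.1998, 0.0177]
tcp_rot: [-3.14, 0.05, -0.006]
wrist_force: [0.6, 0.2, -0.1]
width: 1.001
grip_force: 0.0
```

Emit:
{"fn": "step_arm", "kwargs": {
  "series": [0, 0, 0, 0, 0, 0, 0, 0, 0, 0, 0, 0, 0, 0, 0, 0, 0, 0, 0, 0, 0, 0, 0, 0, 0, 0, 0, 0, 0, 0, 0, 0],
  "gripper": 0,
  "newtons": 30
}}

```text
time: 7.22
tool_pos: [0.5217, 0.2002, 0.0166]
tcp_rot: [-3.141, 0.049, -0.003]
wrist_force: [-0.8, -0.4, 6.4]
width: 0.507
grip_force: 30.7
```

Emit:
{"fn": "step_arm", "kwargs": {
  "series": [0, 0, -0.02, 0, 0, 0, -0.06, 0, 0, 0, -0.1, 0, 0, 0, -0.12, 0, 0, 0, -0.12, 0]
}}

```text
time: 7.85
tool_pos: [0.5221, 0.2003, 0.1371]
tcp_rot: [-3.14, 0.049, -0.006]
wrist_force: [0.8, 0.9, -2.2]
width: 0.506
grip_force: 31.2
```

```bash
python3 - <<'E'
from h import *
s=monitor.read_state(); print(s['time'],s['tool_pos'],s['tcp_rot'],s['wrist_force'],s['torque'],s['width'])
p=viewer.read_camera('side'); save(p,'s2'); cv2.imwrite('pics/s2c.png',cv2.resize(cv2.cvtColor(p['image'],cv2.COLOR_RGB2BGR)[130:350,200:420],None,fx=2.5,fy=2.5))
E
```

```text
7.85 [0.52211044 0.20028362 0.13713206] [-3.1398964   0.04863344 -0.0059997 ] [ 0.80098638  0.89691101 -2.21292317] [-0.04206507 -0.0227898   0.0091663 ] 0.5063470883150496
```

View pics/s2c.png

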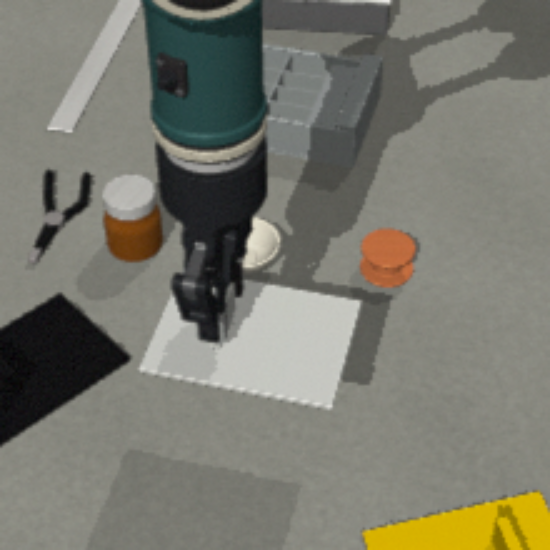

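The cover is lifted and held: plain-end corners at crop (331,407) and (360,300), catch-end corner at (140,370). I'll carry it over to the lip.

Emit:
{"fn": "step_arm", "kwargs": {
  "series": [-0.007, 0.04, 0, 0.005, -0.015, 0.085, 0, 0.01, -0.024, 0.14, 0, 0.015, -0.034, 0.195, 0, 0.02, -0.044, 0.25, 0, 0.025, -0.054, 0.305, 0, 0.028, -0.063, 0.36, 0, 0.028, -0.071, 0.405, 0, 0.028]
}}

```text
time: 8.9
tool_pos: [0.4352, -0.2041, 0.1332]
tcp_rot: [-3.139, 0.094, 0.005]
wrist_force: [1.1, -0.8, -0.8]
width: 0.504
grip_force: 31.3
```

Emit:
{"fn": "step_arm", "kwargs": {
  "series": [-0.003, 0.015, 0.02, 0, -0.003, 0.015, 0.04, 0, -0.003, 0.015, 0.04, 0]
}}

```text
time: 9.28
tool_pos: [0.4302, -0.2162, 0.0916]
tcp_rot: [-3.136, 0.094, 0.011]
wrist_force: [-1.3, -0.6, -1.4]
width: 0.506
grip_force: 31.3
```

```bash
python3 - <<'E'
from h import *
s=monitor.read_state(); print(s['time'],s['tool_pos'],s['tcp_rot'],s['wrist_force'],s['width'])
p=viewer.read_camera('side'); cv2.imwrite('pics/s3c.png',cv2.resize(cv2.cvtColor(p['image'],cv2.COLOR_RGB2BGR)[110:250,260:460],None,fx=4,fy=4,interpolation=cv2.INTER_CUBIC))
E
```

```text
9.275 [ 0.43017621 -0.21621968  0.09164749] [-3.1364144   0.09405372  0.01087664] [-1.29727915 -0.61557872 -1.418873  ] 0.5058390775569691
```

View pics/s3c.png

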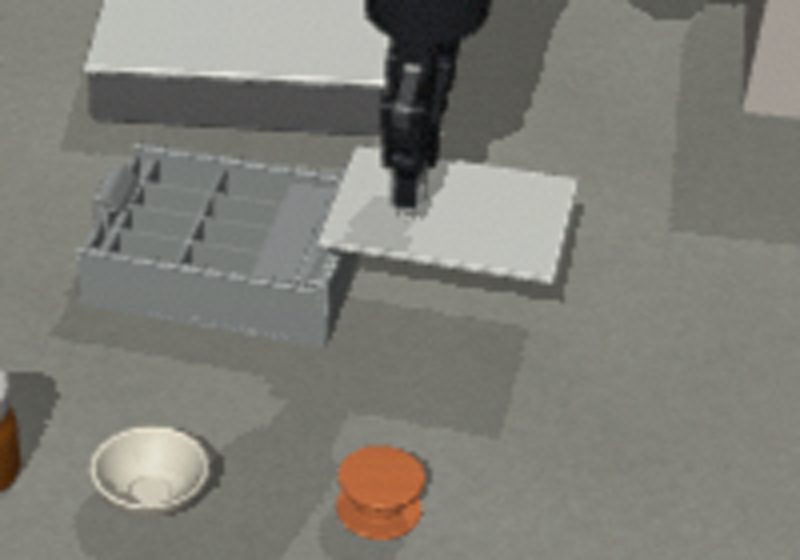

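The cover's catch end overlaps the lip: near corners at (320,245) and (553,282), and it's close to flat. Next I'll press it down on the lip to tilt it in the grip.

Emit:
{"fn": "step_arm", "kwargs": {
  "series": [0.003, 0, 0.012, 0, 0.003, 0, 0.02, 0, 0.003, 0, 0.023, 0, 0.003, 0, 0.025, 0, 0.003, 0, 0.027, 0, 0.003, 0, 0.028, 0, 0.003, 0, 0.028, 0]
}}

```text
time: 10.2
tool_pos: [0.4361, -0.218, 0.0685]
tcp_rot: [3.14, -0.093, -0.001]
wrist_force: [-6.2, 1.7, 8.1]
width: 0.504
grip_force: 32.4
```

```bash
python3 - <<'E'
from h import *
s=monitor.read_state(); print(s['time'],s['tool_pos'],s['wrist_force'],s['torque'],s['width'])
E
```

```text
10.2 [ 0.43608714 -0.2179599   0.0684532 ] [-6.19472949  1.69257087  8.05002569] [ 0.21691468  0.64145331 -0.04507774] 0.5035548422273787
```

Emit:
{"fn": "step_arm", "kwargs": {
  "series": [0, 0, 0.003, 0, 0, 0, 0.006, 0, 0, 0, 0.006, 0, 0, 0, 0.006, 0],
  "newtons": 20
}}

```text
time: 10.7
tool_pos: [0.4352, -0.2181, 0.0622]
tcp_rot: [3.14, -0.092, -0.004]
wrist_force: [-7.1, -0.5, 7.6]
width: 0.507
grip_force: 33.8
```

```bash
python3 - <<'E'
from h import *
s=monitor.read_state(); print(s['time'],s['tool_pos'],s['wrist_force'],s['torque'],s['width'])
p=viewer.read_camera('side'); cv2.imwrite('pics/s4c.png',cv2.resize(cv2.cvtColor(p['image'],cv2.COLOR_RGB2BGR)[130:210,310:420],None,fx=7,fy=7,interpolation=cv2.INTER_CUBIC))
E
```

```text
10.7 [ 0.43515815 -0.21814939  0.06219452] [-7.11474671 -0.46910414  7.58882137] [-0.00394448  0.91051194  0.01086231] 0.506649165016785
```

View pics/s4c.png

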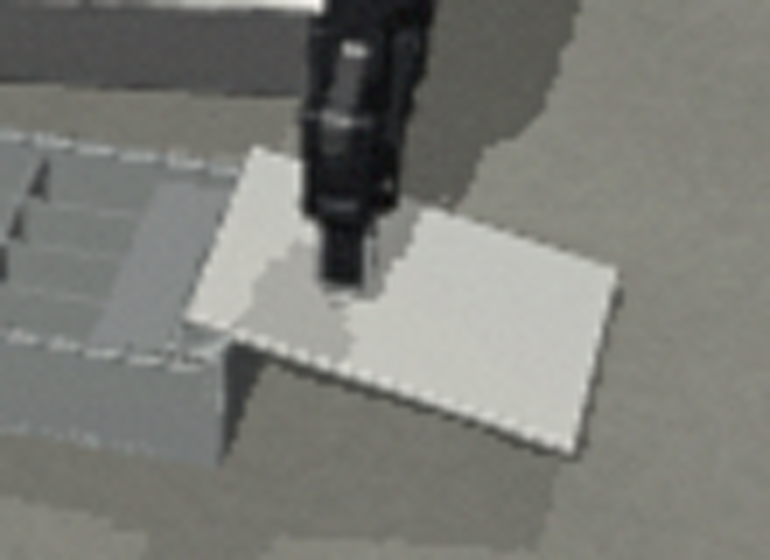

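```bash
cat >> h.py <<'E'
from scipy.optimize import least_squares
def fit(p,obs,x0=(.41,-.217,.05,.2),yaw=np.radians(-3.4)):
    # pitch alpha>0: catch end up
    f0=lambda t,o:R.from_euler('ZY',[yaw,-t[3]]).apply(np.array(o)/1000)+t[:3]
    r=least_squares(lambda t:np.concatenate([proj(p,f0(t,o))-uv for o,uv in obs]),x0,x_scale=[.01,.01,.01,.1])
    T=f0(r.x,(-75,0,0));P=r.x[:3]
    Ro=R.from_euler('z',np.radians(-3.43)); org=lambda X:(Ro.inv().apply(np.array(X)-[.5567,-.225,0])*1000).round(1)
    print('cover',P.round(4),'tilt deg',np.degrees(r.x[3]).round(2),'tongue org',org(T),'catch edge org',org(f0(r.x,(75,0,0))),'fin_top',f0(r.x,(25,0,35)).round(4),'res',r.fun.round(1)); return r.x
E
python3 - <<'E'
from h import *
s=monitor.read_state(); p=viewer.read_camera('side'); S=lambda u,v:(310+u/7,130+v/7)
fit(p,[((75,55,5),S(187,318)),((-75,55,5),S(572,445)),((-75,-55,5),S(617,268)),((75,-55,5),S(255,148))])
E
```

```text
cover [ 0.416  -0.2262  0.0321] tilt deg 11.71 tongue org [-213.8   -9.7   16.8] catch edge org [-67.   -9.6  47.3] fin_top [ 0.4333 -0.2273  0.0714] res [ 0.1 -0.2  0.2 -0.1 -0.1  0.1 -0.3  0.2]
```

Emit:
{"fn": "step_arm", "kwargs": {
  "series": [0, 0, -0.03, 0, 0, 0, -0.06, 0, 0, 0, -0.06, 0, 0, 0, -0.06, 0],
  "newtons": 30
}}

```text
time: 11.3
tool_pos: [0.4359, -0.2176, 0.1206]
tcp_rot: [-3.14, 0.093, 0.001]
wrist_force: [0.2, -0.5, -1.8]
width: 0.506
grip_force: 32.9
```

```bash
python3 - <<'E'
from h import *
s=monitor.read_state(); print(s['time'],s['tool_pos'],s['wrist_force'],s['width'])
p=viewer.read_camera('side'); cv2.imwrite('pics/s5c.png',cv2.resize(cv2.cvtColor(p['image'],cv2.COLOR_RGB2BGR)[100:190,310:420],None,fx=7,fy=6,interpolation=cv2.INTER_CUBIC))
E
```

```text
11.3 [ 0.43590975 -0.21760202  0.12058594] [ 0.20634881 -0.46052666 -1.79993207] 0.5064701893668451
```

View pics/s5c.png

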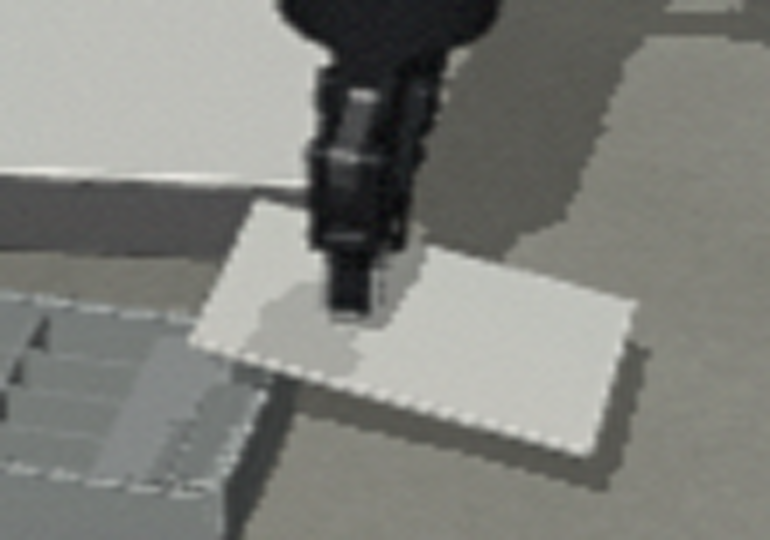

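```bash
sed -i "s/for o,uv in obs\])/for o,uv in obs]+([[(t[1]-yp)*3000]] if yp is not None else []))/; s/yaw=np.radians(-3.4)):/yaw=np.radians(-3.4),yp=None):/" h.py
python3 - <<'E'
from h import *
p=viewer.read_camera('side'); S=lambda u,v:(310+u/7,100+v/6)
o=[((75,55,5),S(190,345)),((-75,55,5),S(592,456)),((-75,-55,5),S(637,301)),((75,-55,5),S(262,198))]
fit(p,o); x=fit(p,o,yp=-.2161)
s=monitor.read_state(); print(s['tool_pos'])
E
```

```text
cover [ 0.415  -0.2181  0.0961] tilt deg 11.28 tongue org [-215.4   -1.6   81.4] catch edge org [-68.3  -1.5 110.8] fin_top [ 0.4326 -0.2191  0.1353] res [ 0.1 -0.4  0.3 -0.3  0.1  0.5 -0.5  0.3]
cover [ 0.4148 -0.2161  0.0975] tilt deg 11.29 tongue org [-215.7    0.4   82.8] catch edge org [-68.6   0.4 112.2] fin_top [ 0.4325 -0.2171  0.1367] res [ 0.1 -0.4  0.3 -0.3  0.1  0.5 -0.6  0.3 -0. ]
[ 0.43522266 -0.21719409  0.11971234]
```

Emit:
{"fn": "step_arm", "kwargs": {
  "series": [0.04, 0, 0, 0, 0.09, 0, 0, 0, 0.135, 0, 0, 0, 0.158, 0, 0, 0, 0.158, 0, 0.01, 0, 0.158, 0, 0.015, 0, 0.158, 0, 0.015, 0]
}}

```text
time: 12.28
tool_pos: [0.5918, -0.2266, 0.1044]
tcp_rot: [-3.139, 0.093, 0.006]
wrist_force: [0.5, -0.6, -1.5]
width: 0.502
grip_force: 32.8
```

```bash
python3 - <<'E'
from h import *
s=monitor.read_state(); print(s['time'],s['tool_pos'],s['tcp_rot'],s['wrist_force'],s['width'])
p=viewer.read_camera('side'); a=cv2.resize(cv2.cvtColor(p['image'],cv2.COLOR_RGB2BGR)[110:210,255:365],None,fx=7,fy=6,interpolation=cv2.INTER_CUBIC); cv2.imwrite('pics/s6c.png',a)
E
```

```text
12.275 [ 0.5917882  -0.22661264  0.10442648] [-3.13887185  0.09347092  0.00567572] [ 0.4762957  -0.64493811 -1.52744399] 0.50198280119713
```

View pics/s6c.png

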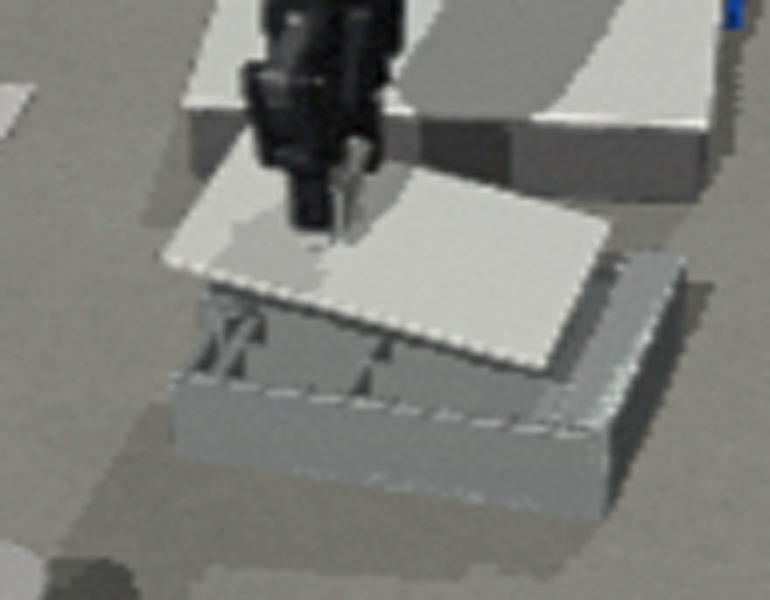

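The side crop shows the cover tilted over the recess, with its plain end at (545,370) just inside the lip and lined up between the rims. Next I'll lower it.

Emit:
{"fn": "step_arm", "kwargs": {
  "series": [0, 0, 0.012, 0, 0, 0, 0.022, 0, 0, 0, 0.026, 0, 0, 0, 0.026, 0, 0, 0, 0.026, 0]
}}

```text
time: 12.95
tool_pos: [0.5943, -0.2273, 0.0805]
tcp_rot: [3.14, -0.093, 0.001]
wrist_force: [0.3, -0.2, -1.6]
width: 0.505
grip_force: 32.9
```

```bash
python3 - <<'E'
from h import *
s=monitor.read_state(); print(s['time'],s['tool_pos'],s['tcp_rot'],s['wrist_force'],s['torque'])
p=viewer.read_camera('side'); a=cv2.resize(cv2.cvtColor(p['image'],cv2.COLOR_RGB2BGR)[110:210,255:365],None,fx=7,fy=6,interpolation=cv2.INTER_CUBIC); cv2.imwrite('pics/s7c.png',a)
E
```

```text
12.95 [ 0.59432738 -0.22727468  0.08054024] [ 3.14003173e+00 -9.29371804e-02  7.57191646e-04] [ 0.26639194 -0.23961431 -1.616636  ] [-0.03377066 -0.03590508  0.01320854]
```

View pics/s7c.png

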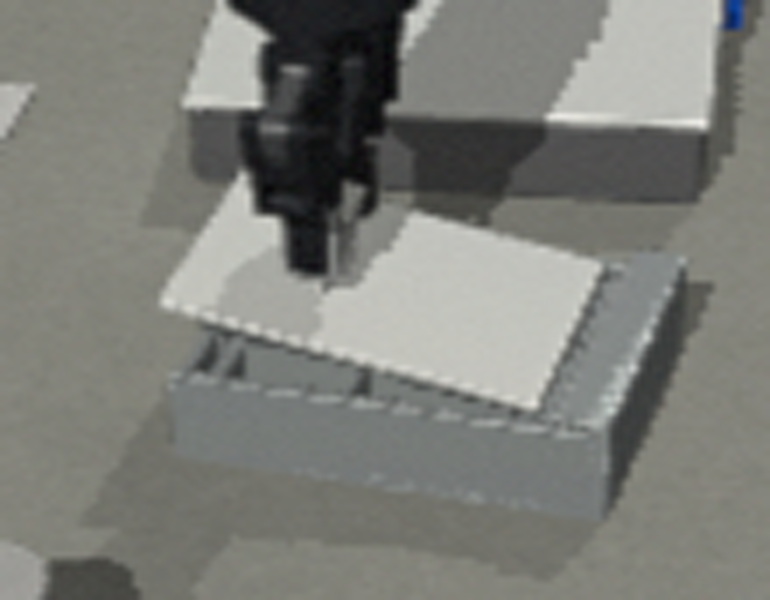

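That was my 11th picture, one over the limit of 10, so I'll work from numbers alone from here. The image shows the plain end (535,410) inside the recess, just clear of the lip. Next I'll lower it to the ledge by force.

Emit:
{"fn": "step_arm", "kwargs": {
  "series": [0, 0, 0.001, 0, 0, 0, 0.002, 0, 0, 0, 0.003, 0, 0, 0, 0.003, 0]
}}

```text
time: 13.5
tool_pos: [0.5939, -0.2271, 0.0771]
tcp_rot: [-3.14, 0.093, 0.0]
wrist_force: [-0.4, -0.5, -0.6]
width: 0.502
grip_force: 32.9
```

Emit:
{"fn": "step_arm", "kwargs": {
  "series": [-0.004, 0, 0, 0, -0.009, 0, 0, 0, -0.014, 0, 0, 0, -0.018, 0, 0, 0, -0.02, 0, 0, 0, -0.02, 0, 0, 0]
}}

```text
time: 14.25
tool_pos: [0.5742, -0.226, 0.0775]
tcp_rot: [3.14, -0.093, 0.001]
wrist_force: [0.3, -0.4, -1.9]
width: 0.508
grip_force: 32.8
```

```bash
python3 - <<'E'
from h import *
s=monitor.read_state(); print(s['time'],s['tool_pos'],s['wrist_force'],s['torque'])
for n in('side','top'):
    p=viewer.read_camera(n)
    for l in('tongue','fin_top','cover'): print(n,l,[(np.round(a['point'],1).tolist(),round(a['score'],2)) for a in viewer.spot_point(p,l)][:4])
E
```

```text
14.25 [ 0.57423488 -0.226046    0.07750544] [ 0.33721638 -0.39447976 -1.94368849] [ 0.0263193  -0.14731911 -0.02747141]
side tongue [([342.6, 166.9], 0.71), ([237.3, 263.4], 0.62), ([350.1, 366.5], 0.62)]
side fin_top [([199.1, 273.0], 0.81), ([307.2, 147.2], 0.6), ([334.0, 164.3], 0.47)]
side cover [([211.3, 279.0], 0.8), ([316.4, 160.5], 0.7), ([387.7, 355.9], 0.64)]
top tongue [([188.1, 318.1], 0.9), ([277.5, 187.4], 0.85), ([432.6, 262.3], 0.76)]
top fin_top [([242.7, 163.6], 0.97), ([203.6, 355.8], 0.87), ([431.5, 219.2], 0.69)]
top cover [([428.2, 228.1], 0.94), ([205.9, 346.4], 0.84), ([252.2, 172.5], 0.7)]
```

Emit:
{"fn": "step_arm", "kwargs": {
  "series": [-0.002, 0, 0, 0, -0.004, 0, 0, 0, -0.006, 0, 0, 0, -0.007, 0, 0, 0, -0.007, 0, 0, 0]
}}

```text
time: 15.28
tool_pos: [0.5723, -0.2265, 0.0803]
tcp_rot: [3.138, -0.095, 0.018]
wrist_force: [10.2, -0.1, 0.6]
width: 0.502
grip_force: 33.0
```

```bash
python3 - <<'E'
from h import *
s=monitor.read_state(); print(s['time'],s['tool_pos'],s['wrist_force'],s['torque'])
p=viewer.read_camera('side'); im=p['image'][140:195,320:352]; np.set_printoptions(linewidth=250)
print(im.min(2)[::2,:])
E
```

```text
15.275 [ 0.57229193 -0.22648809  0.08028969] [10.15998228 -0.0727423   0.56716044] [ 0.18866696 -1.83031045 -0.2179174 ]
[[ 77  78  52  49  52  52  49  51  48  45  51  46  47  49  51  76  80  80  81  78  78  79  80  76  82  77  79  78  80  78  75  78]
 [ 89  89  65  56  55  52  54  55  49  52  51  54  52  48  50  77  81  82  80  81  81  84  83  77  77  77  76  77  76  77  77  75]
 [110 106  74  70  70  70  70  70  71  68  67  69  69  67  76 104 108 108 108 110 108 108 107 109 108 110 108 107 106 107 110 108]
 [130 114 101  91  81  71  66  66  68  70  74  68  77 103 109 109 108 110 109 110 108 106 110 111 107 107 108 106 107 107 109 110]
 [134 180 191 190 190 185 160 118  91 108  82  75 108 109 107 110 108 109 107 110 109 110 110 110 108 106 107 110 109 108 110 121]
 [186 187 188 189 188 188 188 189 190 186 185 185 171 139 121 115 110 109 109 109 109 110 108 109 107 111 110 110 109 112 120 125]
 [188 186 186 186 186 187 187 188 189 187 185 185 188 191 191 188 184 172 145 118 124 125 125 124 125 132 132 130 129 132 131 131]
 [187 187 189 187 187 186 189 187 187 186 185 187 188 186 186 
[... 1989 characters left out ...]
120  75  62  62  63  81 120 119 122 122 124]
 [118 118 118 119 119 119 118 116 116 117 121 118 117 119 117 119 119 120 119 127 121 133  83  59  61  85 118 123 123 124 125 123]
 [118 120 115 120 117 118 118 119 119 120 116 116 116 118 119 118 118 120 118 117 122 124  78  59  72 119 121 122 122 123 124 123]
 [119 117 118 118 117 117 117 117 116 116 117 117 117 118 117 118 117 115 118 119 118 104  67  70 117 124 121 123 123 121 122 123]
 [125 121 134 130 120 117 116 117 119 117 118 116 117 114 117 118 116 117 118 119 116 101  68  86 118 121 122 121 122 123 124 122]
 [106 107 105 113 107 108 111 117 124 118 117 123 120 119 116 119 115 119 117 118 116  97  88 117 121 122 122 119 121 120 122 122]]
```

Emit:
{"fn": "step_arm", "kwargs": {
  "series": [0.003, 0, 0, 0, 0.003, 0, 0.002, 0, 0.004, 0, 0.004, 0, 0.005, 0, 0.006, 0, 0.006, 0, 0.008, 0, 0.006, 0, 0.008, 0],
  "newtons": 20
}}

```text
time: 16.08
tool_pos: [0.5753, -0.2268, 0.0709]
tcp_rot: [3.138, -0.093, 0.007]
wrist_force: [6.0, -0.9, 4.1]
width: 0.503
grip_force: 33.3
```

```bash
cat > m.py <<'E'
from h import *
np.set_printoptions(precision=2,suppress=True)
s=monitor.read_state(); print(s['time'],s['tool_pos'],s['wrist_force'],s['torque'],s['width'],s['grip_force'])
p=viewer.read_camera('side'); g=p['image'].min(2)[125:205,255:360]; m=((g>165)*255).astype(np.uint8)
# near long edge (cover top, y=+55) : lowest bright pixel per column, sub-range between ends
n,lab,st,_=cv2.connectedComponentsWithStats(m)
k=[i for i in range(1,n) if lab[165-125,320-255]==i]; M=(lab==k[0]) if k else m>0
pts=[(c+255,np.where(M[:,c])[0].max()+125.5) for c in range(285-255,330-255) if M[:,c].any()]
c=np.polyfit(*zip(*pts),1); ys,xs=np.where(M); print('edge slope',c, 'cols',xs.min()+255,xs.max()+255,'row at 290,325',np.polyval(c,[290,325]))
# predicted for tilts, tongue at (-79,.,40)
Ro=R.from_euler('z',np.radians(-3.43))
for a in (0,3,5,7,9,11,13):
    q=[proj(p,Ro.apply(R.from_euler('y',-a,degrees=True).apply(np.array([x+75,55,5])/1000)+[-.079,0,.040])+[.5567,-.225,0]) for x in (75,-60)]
    print(a,((q[0][1]-q[1][1])/(q[0][0]-q[1][0])).round(3),np.array(q).ravel())
E
python3 m.py
```

```text
16.075 [ 0.58 -0.23  0.07] [ 6.01 -0.93  4.15] [-0.12 -0.72 -0.09] 0.5029051764995972 33.34272801876068
edge slope [ 0.3  79.28] cols 300 342 row at 290,325 [166.31 176.82]
0 0.164 [285.   171.24 334.42 179.36]
3 0.207 [285.02 168.9  334.53 179.14]
5 0.235 [285.12 167.35 334.61 179.  ]
7 0.264 [285.28 165.8  334.7  178.86]
9 0.293 [285.51 164.27 334.8  178.72]
11 0.323 [285.81 162.75 334.9  178.59]
13 0.353 [286.17 161.24 335.01 178.46]
```

Emit:
{"fn": "step_arm", "kwargs": {
  "series": [0, 0, 0.002, 0, 0.001, 0, 0.004, 0, 0.001, 0, 0.006, 0, 0.001, 0, 0.006, 0]
}}

```text
time: 16.62
tool_pos: [0.5771, -0.2271, 0.0654]
tcp_rot: [3.138, -0.093, 0.01]
wrist_force: [7.6, -1.2, 3.8]
width: 0.504
grip_force: 33.5
```

```bash
python3 m.py | head -2
```

```text
16.625 [ 0.58 -0.23  0.07] [ 7.62 -1.18  3.78] [-0.1  -0.87 -0.08] 0.5038728377725965 33.50145220756531
edge slope [ 0.26 92.14] cols 305 342 row at 290,325 [168.44 177.64]
```

Emit:
{"fn": "step_arm", "kwargs": {
  "series": [0.001, 0, 0.003, 0, 0.001, 0, 0.006, 0, 0.002, 0, 0.009, 0, 0.003, 0, 0.012, 0, 0.003, 0, 0.014, 0, 0.003, 0, 0.014, 0]
}}

```text
time: 17.42
tool_pos: [0.5797, -0.2273, 0.0547]
tcp_rot: [3.138, -0.092, 0.008]
wrist_force: [-2.4, 2.1, 22.3]
width: 0.503
grip_force: 35.9
```

```bash
python3 m.py | head -2
```

```text
17.425 [ 0.58 -0.23  0.05] [-2.41  2.12 22.32] [0.72 0.56 0.09] 0.5028222287823114 35.8543860912323
edge slope [  0.17 122.66] cols 300 342 row at 290,325 [172.4 178.4]
```

Emit:
{"fn": "step_arm", "kwargs": {
  "series": [0, 0, -0.003, 0, 0, 0, -0.006, 0, 0, 0, -0.008, 0, 0, 0, -0.008, 0]
}}

```text
time: 17.98
tool_pos: [0.5791, -0.2272, 0.057]
tcp_rot: [3.138, -0.092, 0.007]
wrist_force: [9.3, -2.9, -6.7]
width: 0.505
grip_force: 32.9
```

Emit:
{"fn": "step_arm", "kwargs": {
  "series": [0, 0, 0, 0, 0, 0, 0, 0, 0, 0, 0, 0, 0, 0, 0, 0],
  "gripper": 0.8
}}

```text
time: 18.48
tool_pos: [0.5767, -0.2261, 0.0572]
tcp_rot: [-3.14, 0.093, 0.001]
wrist_force: [0.3, 0.1, 0.8]
width: 0.8
grip_force: 0.0
```

Emit:
{"fn": "step_arm", "kwargs": {
  "series": [0, 0, -0.02, 0, 0, 0, -0.06, 0, 0, 0, -0.1, 0, 0, 0, -0.12, 0, 0, 0, -0.12, 0]
}}

```text
time: 19.1
tool_pos: [0.5785, -0.2268, 0.1801]
tcp_rot: [3.138, -0.093, 0.007]
wrist_force: [-0.7, 0.3, 0.0]
width: 0.8
grip_force: 0.0
```

```bash
python3 m.py; python3 - <<'E'
from h import *
s=monitor.read_state(); p=viewer.read_camera('wrist')
for l,z in(('lip_edge',.05),('catch_nose',.0495),('fin_top',.075),('tongue',.04),('organiser',0)):
    print(l,[(wat(p,s,a['point'],z)[:2].round(4),round(a['score'],2)) for a in viewer.spot_point(p,l)][:2])
E
```

```text
19.1 [ 0.58 -0.23  0.18] [-0.67  0.31  0.04] [-0.   -0.02 -0.03] 0.8004418656027015 0.0
edge slope [  0.17 122.39] cols 285 342 row at 290,325 [172.37 178.4 ]
0 0.164 [285.   171.24 334.42 179.36]
3 0.207 [285.02 168.9  334.53 179.14]
5 0.235 [285.12 167.35 334.61 179.  ]
7 0.264 [285.28 165.8  334.7  178.86]
9 0.293 [285.51 164.27 334.8  178.72]
11 0.323 [285.81 162.75 334.9  178.59]
13 0.353 [286.17 161.24 335.01 178.46]
lip_edge [(array([ 0.4922, -0.2213]), 0.63)]
catch_nose [(array([ 0.6259, -0.2333]), 0.65)]
fin_top [(array([0.3276, 0.22  ]), 0.88), (array([ 0.5817, -0.2284]), 0.79)]
tongue [(array([0.6675, 0.0727]), 0.89), (array([ 0.4792, -0.2232]), 0.88)]
organiser []
```

The cover lies flat after release and resisted a 6.7 N upward pull. I'll press once more with closed fingers on the fin top to make sure it is home.

Emit:
{"fn": "step_arm", "kwargs": {
  "series": [0.002, 0, 0.03, 0, 0.002, 0, 0.06, 0, 0.002, 0, 0.08, 0, 0.002, 0, 0.09, 0, 0.002, 0, 0.09, 0, 0.002, 0, 0.09, 0],
  "gripper": 0
}}

```text
time: 20.2
tool_pos: [0.58, -0.2267, 0.0885]
tcp_rot: [3.139, -0.093, 0.003]
wrist_force: [0.4, 0.3, 0.2]
width: -0.002
grip_force: 0.0
```

Emit:
{"fn": "step_arm", "kwargs": {
  "series": [0, 0, 0.006, 0, 0, 0, 0.012, 0, 0, 0, 0.018, 0, 0, 0, 0.024, 0, 0, 0, 0.024, 0]
}}

```text
time: 20.82
tool_pos: [0.5797, -0.2267, 0.0746]
tcp_rot: [3.14, -0.093, 0.001]
wrist_force: [-24.8, 9.4, 59.2]
width: 0.001
grip_force: 29.6
```

Emit:
{"fn": "step_arm", "kwargs": {
  "series": [0, 0, -0.03, 0, 0, 0, -0.08, 0, 0, 0, -0.13, 0, 0, 0, -0.15, 0, 0, 0, -0.15, 0]
}}

```text
time: 21.45
tool_pos: [0.58, -0.2267, 0.2148]
tcp_rot: [3.139, -0.093, 0.005]
wrist_force: [0.4, -0.2, -1.3]
width: -0.001
grip_force: 0.0
```

```bash
python3 m.py|head -2; python3 - <<'E'
from h import *
s=monitor.read_state(); p=viewer.read_camera('wrist')
for l,z in(('lip_edge',.05),('catch_nose',.0495),('fin_top',.075),('tongue',.04)):
    print(l,[(wat(p,s,a['point'],z)[:2].round(4),round(a['score'],2)) for a in viewer.spot_point(p,l)][:2])
p=viewer.read_camera('top')
for l in('spool','dish','pliers','jar'): print(l,[at(p,a['point'],0)[:2].round(3) for a in viewer.spot_point(p,l)][:1])
E
```

```text
21.45 [ 0.58 -0.23  0.21] [ 0.45 -0.19 -1.33] [-0.02 -0.01  0.01] -0.0008515177681768433 0.0
edge slope [  0.17 122.39] cols 285 342 row at 290,325 [172.37 178.4 ]
lip_edge []
catch_nose [(array([ 0.6254, -0.232 ]), 0.74)]
fin_top [(array([ 0.581 , -0.2286]), 0.74), (array([0.3265, 0.2233]), 0.65)]
tongue [(array([0.6638, 0.0742]), 0.74)]
spool [array([ 0.632, -0.239])]
dish [array([0.557, 0.004])]
pliers [array([ 0.757, -0.023])]
jar [array([0.657, 0.005])]
```

```bash
python3 -c "
from workcell import job
print(job.finish_job())"
```

```text
the job is handed in; nothing more can be done
None
```

I hooked the cover under the lip, swung it down, pressed it flat and released it. The job was handed in at about 21.5 s, and no verdict came back. By the measurements the cover is fully home (fin top at about 75 mm, under 1° of tilt). I never measured the catch directly, and the last spool check was a misdetection, though nothing went near it. I also viewed 11 pictures, one over the limit of 10.

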